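# Aim the kibble feeder at the dog bowl

### The job

Before you fill the kibble feeder on the boot tray, screw its hopper round on the threaded foot until the chute points straight at the middle of the steel dog bowl (not at the mug), then let go. Leave the bowl standing where it is.

Things in the scene. Friction and masses are not known exactly. Their poses are not given: they have to be found in the camera images.
- hopper (a joint): Rotation of the hopper on its foot, rad, growing anticlockwise seen from above. Plain thread about a vertical axis: it turns either way with a light even friction (about 0.1 N m), stays where it is left, and rises or sinks less than 1 mm per radian. Its stops at -2.6 and +2.6 are never needed: starts lie within 0.35 of 0 and the turn needed is 0.5 to 1.5 rad, to the left or to the right, so one grasp does it.
- hopper_grip (a point): Centre of the black bar grip on top of the hopper, on the hopper's screw axis, about 229 mm above the bench. The bar is 70 mm long (along this point's x, the same way the chute points), 20 mm thick (along y) and 42 mm tall; it stands from 205 to 247 mm above the bench, on a flat round grey lid of 132 mm diameter. The white hopper beneath is 124 mm in diameter. The black foot is fixed. z is up.
- chute_mouth (a point): Middle of the open lower end of the white chute, a 56 mm wide trough that sticks out of the hopper's side near its bottom; 122 mm from the screw axis, about 87 mm above the bench. Turns with the hopper; its x points straight out along the chute's heading, z up.
- bowl: Stainless steel dog bowl, round, open, 130 mm across the rim and 50 mm high, loose on the tray; the origin is the centre of its underside. Its centre is 150 to 190 mm from the screw axis; the chute's end passes over its rim with room to spare. The only other vessel near the chute is a white mug, 80 mm across with a handle; mug and bowl change places from start to start.
Not all that is in view belongs to the job. What is shaped like the bowl but brown is not meant.

How it is judged (in metres and radians):
At the end, for the whole second after the job is handed in: The chute's heading passes within 35 mm of the centre of the dog bowl (about 11 degrees), the bowl lying ahead of the mouth; the hopper is at rest, and the bowl stands upright within 20 mm of where it started (y of bowl in the frame of chute_mouth between -0.035 and 0.035 m and x of bowl in the frame of chute_mouth above 0 m and velocity of joint hopper between -0.05 and 0.05 rad/s and distance of bowl from where it was at the start of the episode below 0.02 m and angle between bowl's own z axis and vertical below 0.1 rad); the robot touches nothing.
It fails at once if the dog bowl is shoved more than 20 mm (distance of bowl from where it was at the start of the episode above 0.02 m).
It also fails if it takes over 29 s, if anything falls off the work surface, if the arm or the gripper's body presses on something with over 40 N, if the wrist force passes 120 N, or if a joint passes its speed limit or range.

### The arm

A 6-joint arm with a two-finger parallel gripper is mounted at the origin on the work surface. World frame = base frame: x ahead of the robot, y to its left, z up, the work surface at z = 0. Lengths are in m, angles in degrees, forces in N, time in s.
With the tool pointing down it reaches from about 0.35 to 0.975 m from the base axis. Payload 4.9 kg.
Tool frame: the origin (TCP) lies between the finger pads; the fingertips stand 22 mm ahead of it and the grasp point (between the pads) lies 3 mm ahead of it (bot.tip_extent is the distance from the TCP to the fingertips, in m); z points along the fingers, y is the line along which they close (so a half turn about z gives the same grasp; the last joint's range is limited). The gripper opens to 85 mm and grips with 20 to 120 N. Pads are 22 mm wide; open, the fingers measure 114 mm over their backs; the gripper's body (76 mm by 85 mm) begins 54 mm behind the grasp point. The pads swing forward as they close: fully open they stand 13 mm farther back than shut.
Start: joints at [-77.98, 3.019, 92.412, -0, 84.569, -6.818], TCP at [0.202, -0.592, 0.227] pointing down, gripper open.
Joint ranges: [-172.51, 172.51], [-57.92, 126.97], [3.15, 148.05], [-58.71, 238.71], [5.1, 150.11], [-179.66, 179.66]. Speed limits (degrees/s): [147.25, 147.25, 180, 180, 180, 180].

### API

Orientations are given as [roll, pitch, yaw] about the fixed x, y, z axes, in that order (R = Rz(yaw) Ry(pitch) Rx(roll)).
In Python, from rig import bot, optics gives the robot as it stands.
- The arm moves only by the tool apply_moves, never from a script. Its argument "targets" is a list that holds one entry, the list of rows, each a list of 6 numbers: the shift along the tool's x, y, z each as a share of 20 mm, from -1 to 1, then the turn, a rotation vector about the tool's x, y, z each as a share of 5 degrees, from -1 to 1. A call has 1 to 5 rows; each row shifts and turns the commanded pose from where the row before left it, along the tool's axes as they then stand; what a row does not reach is not made up. A row lasts 1/10 s, in which the tool goes at most 50 mm and 8.59 degrees, less where a joint would pass 70% of its speed; a pose out of reach is approached as far as the arm can. A call with a number of a shift or a turn outside -1 to 1 is refused whole. A call with a gripper value outside its range is refused whole. "fingers" is the finger opening in mm, from 0 to 85.4, set as the call begins (left out, the last holds). The fingers move at their own pace and stop on an object; "squeeze" is the grip in N (left out, the last holds). Time passes only in rows, so rows that do not move let the fingers close. It gives the time, the measured TCP pose, the force, the opening and the grip force at its end, in the units of the state.
- bot.state(): the state, without advancing time (a new reading comes with each control period).
- optics.read_camera(name): name is "scene" or "side" or "wrist"; returns a dict with "img" (480x640x3 uint8, blue, green, red), "fx", "fy", "cx", "cy" (pixels), "T" (4x4, takes a point from camera to world coordinates). Camera axes: x right, y down, z forward; pixel columns grow to the right and rows downward; lengths in m; the calibration is good to about 2 mm. A picture is of the moment at which its call begins. There is no depth.
- bot.sign_off(): hands the job in; it is judged then, once.
The state is a dict: "t": time; "joints": joint angles; "qd": joint speeds; "tau": joint torques, N m; "ee_pos": TCP position; "orientation": TCP orientation; "ft_force": force on the tool from outside, world axes, zero at the start; "moment": the same for the moment, N m; "grip_width": opening from 0.0 (shut) to 1.0 (fully open); "finger_force": force on a finger pad.
Only numpy, scipy, OpenCV 4.12 (cv2) and the standard library are available. Lean on these libraries where they do the work, as an engineer would, in place of code of your own. Each camera call takes 0.05 s, during which the arm holds its last target. There are 200 camera calls.

## Working session

There is one attempt and no reset: what is moved stays moved. The work goes in short steps, Python scripts to look and compute and a tool call to move; the robot and the scene stay as the last step left them, time stands still between calls to the robot, and variables do not carry over. Pictures are saved under pics/ and viewed, at most 10 in all, crops included, and the job is handed in when it is done.

Besides the shell and the picture viewer there is one more tool, called after "Emit:" as name([rows], argument=value, ...), one row to a line, values as JSON. apply_moves: Moves the arm, as the interface text tells. Shift numbers are shares of 20 mm and turn numbers shares of 5 degrees, none past 1 either way. Its arguments: {"type":"object","properties":{"targets":{"type":"array"},"fingers":{"type":"number"},"squeeze":{"type":"number"}},"required":["targets"]}

```bash
mkdir -p pics; python3 - <<'E'
from rig import bot, optics
import cv2,pickle
d={}
for n in("scene","side"):
    c=optics.read_camera(n); cv2.imwrite(f"pics/{n}0.png",c["img"]); d[n]=c
    print(n,c["fx"],c["fy"],c["cx"],c["cy"],c["T"].round(3).tolist())
pickle.dump(d,open("c0.pkl","wb")); s=bot.state();print(s["t"],s["ee_pos"],s["orientation"],s["ft_force"])
E
```

```text
scene 464.27125147882293 464.27125147882293 318.5560063330326 238.78455200620883 [[0.442, 0.647, -0.621, 1.057], [0.897, -0.315, 0.311, -0.219], [0.005, -0.694, -0.72, 0.848], [0.0, 0.0, 0.0, 1.0]]
side 531.6140907416707 531.6140907416707 322.244412430349 248.35044823234537 [[0.889, 0.307, -0.338, 0.811], [0.457, -0.568, 0.685, -0.604], [0.018, -0.763, -0.646, 0.816], [0.0, 0.0, 0.0, 1.0]]
0.1 [ 0.20168934 -0.59094753  0.22534795] [-1.79890737e+02 -1.34390024e-02  1.88403214e+01] [-0.17616611 -0.04853838 -0.08385019]
```

View pics/scene0.png

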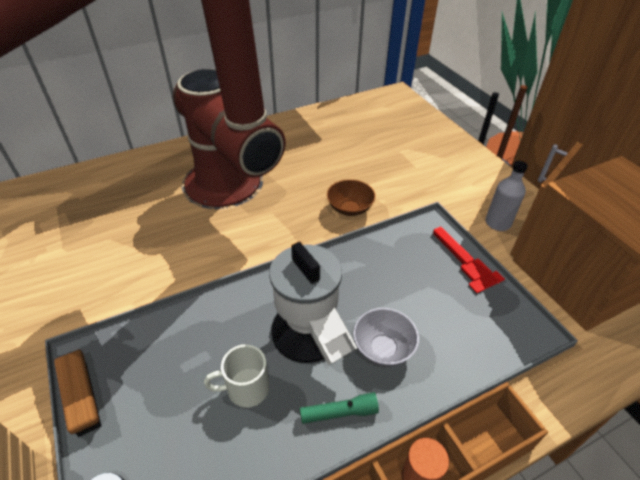

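View pics/side0.png

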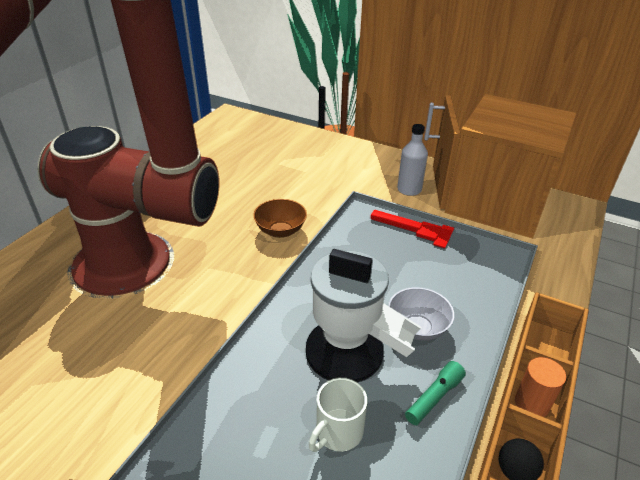

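The scene view shows the black bar grip near (306,262), the chute end near (337,348), the steel bowl at (386,338) and the mug at (245,375). In the side view the bar is at (350,265), the bowl at (421,313) and the mug at (341,413). I'll enlarge both views to read the pixels more closely.

```bash
python3 - <<'E'
import cv2
a=cv2.imread("pics/scene0.png")[230:380,250:430]; b=cv2.imread("pics/side0.png")[235:385,290:470]
for n,i in(("sc",a),("sd",b)): cv2.imwrite(f"pics/{n}1.png",cv2.resize(i,None,fx=4,fy=4,interpolation=cv2.INTER_CUBIC))
E
```

```text
(no output)
```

View pics/sc1.png

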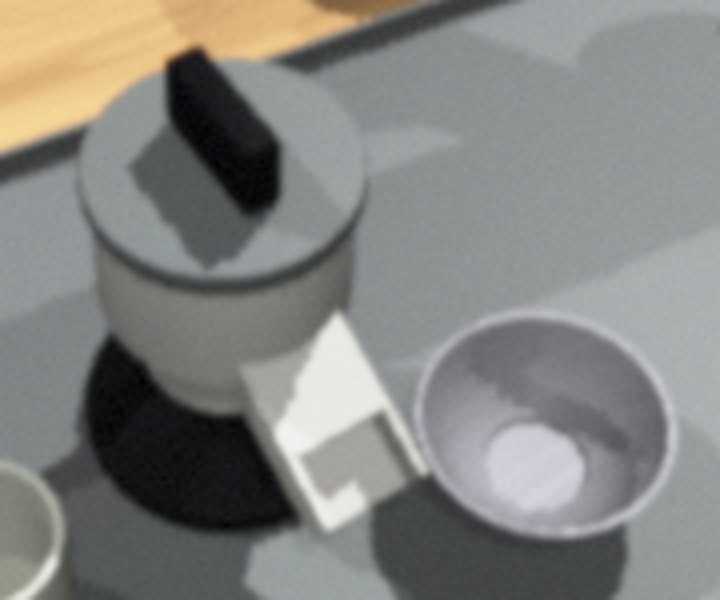

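View pics/sd1.png

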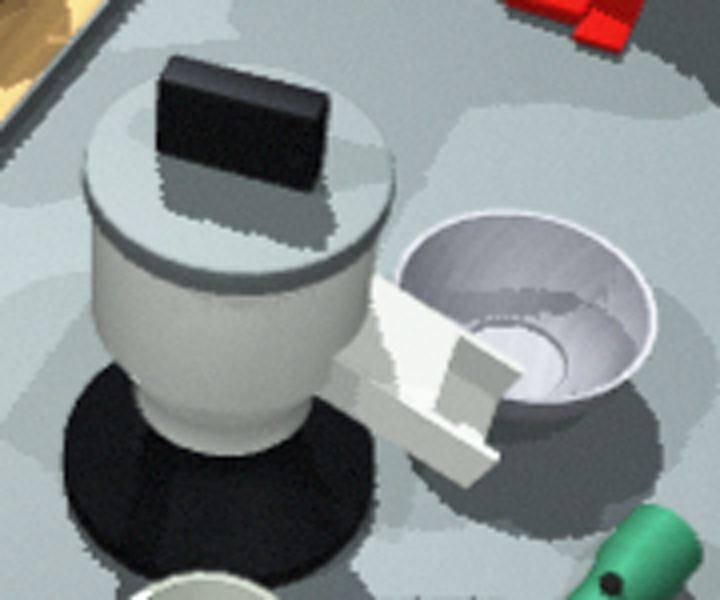

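The crops (4x, offsets (250,230) and (290,235)) give these positions:

| Feature | Scene crop | Side crop |
|---|---|---|
| Bar top ends | (186,55), (262,157) | (167,66), (326,104) |
| Bowl rim centre | (546,424) | (528,308) |

The mug is on the other side, so the chute must turn anticlockwise or clockwise toward the bowl by the angle I work out now.

```bash
cat >h.py <<'E'
import numpy as np
def ray(c,p): 
    d=c["T"][:3,:3]@np.array([(p[0]-c["cx"])/c["fx"],(p[1]-c["cy"])/c["fy"],1]); return c["T"][:3,3],d/np.linalg.norm(d)
def onz(c,p,z): o,d=ray(c,p); return o+d*(z-o[2])/d[2]
def tri(rs):
    A=b=0
    for o,d in rs: P=np.eye(3)-np.outer(d,d); A=A+P; b=b+P@o
    return np.linalg.solve(A,b)
E
python3 - <<'E'
from h import *; import pickle
d=pickle.load(open("c0.pkl","rb")); S,D=d["scene"],d["side"]
s=lambda x,y:(250+x/4-.4,230+y/4-.4); q=lambda x,y:(290+x/4-.4,235+y/4-.4)
for n,a,b,z in [("barA",(186,55),(167,66),.247),("barB",(262,157),(326,104),.247),("rim",(546,424),(528,308),.052),("rimL",(414,415),(398,285),.052),("rimR",(678,432),(657,320),.052),("lid",(223,166),(240,168),.205)]:
    print(n,onz(S,s(*a),z).round(4),onz(D,q(*b),z).round(4),tri([ray(S,s(*a)),ray(D,q(*b))]).round(4))
A,B,R=[(onz(S,s(*a),z)+onz(D,q(*b),z))[:2]/2 for a,b,z in [((186,55),(167,66),.247),((262,157),(326,104),.247),((546,424),(528,308),.052)]]
c=(A+B)/2;print("c",c,"len",np.linalg.norm(B-A),"R",np.linalg.norm(R-c))
h=np.degrees(np.arctan2(*(B-A)[::-1]));t=np.degrees(np.arctan2(*(R-c)[::-1]));print("head",h,"bowl",t,t-h)
for x,y in[(430,470),(325,530)]:
  p=onz(S,s(x,y),.087);print("chute",p,np.linalg.norm(p[:2]-c))
E
```

```text
barA [ 0.531  -0.0007  0.247 ] [0.5291 0.0006 0.247 ] [ 5.298e-01 -2.000e-04  2.468e-01]
barB [0.5993 0.0037 0.247 ] [0.5963 0.01   0.247 ] [0.5997 0.0036 0.2508]
rim [0.6683 0.1268 0.052 ] [0.6696 0.1283 0.052 ] [0.6701 0.1253 0.0553]
rimL [0.635  0.0705 0.052 ] [0.6075 0.1126 0.052 ] [0.6317 0.0696 0.0814]
rimR [0.701  0.1831 0.052 ] [0.7281 0.1506 0.052 ] [0.7149 0.1724 0.0476]
lid [0.5644 0.0011 0.205 ] [0.5646 0.0007 0.205 ] [0.5643 0.0011 0.2048]
c [0.56391485 0.00337557] len 0.0680702192524555 R 0.16268106433399254
head 5.838813548636117 bowl 49.766462030112145 43.92764848147603
chute [0.68280657 0.04989828 0.087     ] 0.12766990056229602
chute [ 0.68875826 -0.00812753  0.087     ] 0.1253722421659828
```

Bar centre is about (0.564, 0.002) with a measured length of 68 mm (70 given). Bowl distance is 163 mm, inside the 150–190 range. Heading is about 6° and the bowl lies at about 50°, so the hopper needs roughly +44°, clear of the mug side. First I rise and turn the tool to yaw 6, then travel.

Emit:
apply_moves([
  [[0, -1, -0.8, 0, 0, 0.5], [0, -1, -0.8, 0, 0, 0.5], [0, -1, -0.8, 0, 0, 0.5], [0, -1, -0.8, 0, 0, 0.5], [0, -1, -0.8, 0, 0, 0.5]],
], fingers=85, squeeze=60)

```text
t: 0.6
ee_pos: [0.1776, -0.4935, 0.3064]
orientation: [-179.9, 0.0, 6.2]
ft_force: [0.1, 0.7, -0.4]
grip_width: 0.994
finger_force: 0.0
```

Emit:
apply_moves([
  [[0.8, -1, 0, 0, 0, 0], [0.8, -1, 0, 0, 0, 0], [0.8, -1, 0, 0, 0, 0], [0.8, -1, 0, 0, 0, 0], [0.8, -1, 0, 0, 0, 0]],
])

```text
t: 1.1
ee_pos: [0.2467, -0.3852, 0.306]
orientation: [-180.0, 0.0, 6.3]
ft_force: [-0.7, 0.1, 0.2]
grip_width: 0.995
finger_force: 0.0
```

Emit:
apply_moves([
  [[0.8, -1, 0, 0, 0, 0], [0.8, -1, 0, 0, 0, 0], [0.8, -1, 0, 0, 0, 0], [0.8, -1, 0, 0, 0, 0], [0.8, -1, 0, 0, 0, 0]],
])

```text
t: 1.6
ee_pos: [0.3151, -0.277, 0.306]
orientation: [-180.0, 0.0, 6.3]
ft_force: [0.1, -0.6, -0.4]
grip_width: 0.994
finger_force: 0.0
```

Emit:
apply_moves([
  [[0.8, -1, 0, 0, 0, 0], [0.8, -1, 0, 0, 0, 0], [0.8, -1, 0, 0, 0, 0], [0.8, -1, 0, 0, 0, 0], [0.8, -1, 0, 0, 0, 0]],
])

```text
t: 2.1
ee_pos: [0.3836, -0.1688, 0.306]
orientation: [-180.0, 0.0, 6.3]
ft_force: [0.5, -0.7, -0.3]
grip_width: 0.999
finger_force: 0.0
```

Emit:
apply_moves([
  [[1, -0.75, 0, 0, 0, 0], [1, -0.75, 0, 0, 0, 0], [1, -0.75, 0, 0, 0, 0], [1, -0.75, 0, 0, 0, 0], [1, -0.75, 0, 0, 0, 0]],
])

```text
t: 2.6
ee_pos: [0.4749, -0.0834, 0.306]
orientation: [-180.0, 0.0, 6.3]
ft_force: [0.6, -0.3, 0.4]
grip_width: 0.994
finger_force: 0.0
```

Emit:
apply_moves([
  [[1, -0.75, 0, 0, 0, 0], [1, -0.75, 0, 0, 0, 0], [1, -0.75, 0, 0, 0, 0], [0.9, -0.75, 0, 0, 0, 0], [0.9, -0.75, 0, 0, 0, 0]],
])

```text
t: 3.1
ee_pos: [0.562, 0.0017, 0.3058]
orientation: [-180.0, 0.1, 6.4]
ft_force: [0.1, 0.5, -0.7]
grip_width: 0.995
finger_force: 0.0
```

```bash
python3 - <<'E'
from rig import bot, optics
import cv2,pickle
w=optics.read_camera("wrist"); cv2.imwrite("pics/w1.png",w["img"]); pickle.dump(w,open("w1.pkl","wb"))
s=bot.state();print(s["t"],s["ee_pos"],s["orientation"],s["joints"])
E
```

```text
3.15 [0.56340064 0.00371048 0.30542536] [-1.79874218e+02 -6.74758232e-03  6.46216260e+00] [-7.25337336 -7.37172273 95.07213799  0.12389703 92.32284731 76.28945308]
```

View pics/w1.png

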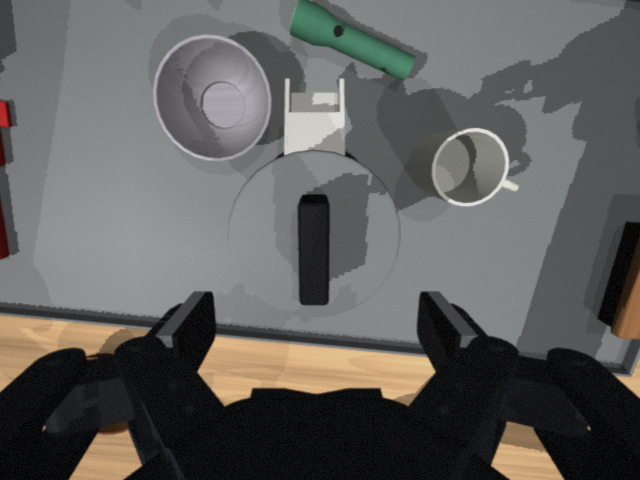

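The wrist view shows the bar vertical in the picture, with its top face from (314,203) to (314,304). The chute lip corners are at (287,80) and (343,80), and the bowl rim centre is at (212,98). I'll use these to refine the angle.

```bash
python3 - <<'E'
from h import *; import pickle
w=pickle.load(open("w1.pkl","rb"))
A=onz(w,(314,304),.247);B=onz(w,(314,203),.247);L=onz(w,(313,237),.205);R=onz(w,(212,98),.05);C=onz(w,(315,80),.1)
c=(A+B)/2; an=lambda v:np.degrees(np.arctan2(v[1],v[0]))
print(A,B,c,L,R,C,np.linalg.norm((B-A)[:2]),np.linalg.norm((R-c)[:2]),an(B-A),an(C-c),an(R-c))
E
```

```text
[ 0.52782258 -0.00102462  0.247     ] [0.59477261 0.00641018 0.247     ] [0.5612976  0.00269278 0.247     ] [0.56252501 0.00378942 0.205     ] [0.66779856 0.12889946 0.05      ] [0.68976818 0.01669705 0.1       ] 0.06736158657233865 0.16513806768470277 6.336727182222585 6.2211104892445235 49.84026682330506
```

Emit:
apply_moves([
  [[0, 0, 0.9, 0, 0, 0], [0, 0, 0.9, 0, 0, 0], [0, 0, 0.9, 0, 0, 0], [0, 0, 0.8, 0, 0, 0], [0, 0, 0, 0, 0, 0]],
], fingers=60)

```text
t: 3.65
ee_pos: [0.5592, 0.0005, 0.2321]
orientation: [-179.9, 0.4, 6.3]
ft_force: [-1.2, 0.1, 0.0]
grip_width: 0.705
finger_force: 0.0
```

Emit:
apply_moves([
  [[0, 0, 0, 0, 0, 0], [0, 0, 0, 0, 0, 0], [0, 0, 0, 0, 0, 0], [0, 0, 0, 0, 0, 0], [0, 0, 0, 0, 0, 0]],
], fingers=0)

```text
t: 4.15
ee_pos: [0.5619, 0.0032, 0.2384]
orientation: [-179.7, -0.1, 6.4]
ft_force: [-1.5, 7.4, 2.8]
grip_width: 0.201
finger_force: 58.6
```

Gripped. Now I turn the hopper.

Emit:
apply_moves([
  [[0, 0, 0, 0, 0, -0.6], [0, 0, 0, 0, 0, -0.6], [0, 0, 0, 0, 0, -0.6], [0, 0, 0, 0, 0, -0.6], [0, 0, 0, 0, 0, -0.6]],
])

```text
t: 4.65
ee_pos: [0.5619, 0.0033, 0.2386]
orientation: [-179.8, -0.2, 21.5]
ft_force: [-1.0, 7.4, 3.7]
grip_width: 0.202
finger_force: 58.7
```

Emit:
apply_moves([
  [[0, 0, 0, 0, 0, -0.6], [0, 0, 0, 0, 0, -0.6], [0, 0, 0, 0, 0, -0.6], [0, 0, 0, 0, 0, -0.6], [0, 0, 0, 0, 0, -0.6]],
])

```text
t: 5.15
ee_pos: [0.5619, 0.0034, 0.2388]
orientation: [-179.8, -0.3, 36.5]
ft_force: [-3.0, 8.0, 4.6]
grip_width: 0.201
finger_force: 58.8
```

Emit:
apply_moves([
  [[0, 0, 0, 0, 0, -0.6], [0, 0, 0, 0, 0, -0.6], [0, 0, 0, 0, 0, -0.6], [0, 0, 0, 0, 0, -0.6], [0, 0, 0, 0, 0, -0.4]],
])

```text
t: 5.65
ee_pos: [0.5618, 0.0034, 0.239]
orientation: [-179.9, -0.3, 50.5]
ft_force: [-3.5, 8.6, 5.4]
grip_width: 0.198
finger_force: 58.9
```

Emit:
apply_moves([
  [[0, 0, 0, 0, 0, 0], [0, 0, 0, 0, 0, 0], [0, 0, 0, 0, 0, 0]],
])

```text
t: 5.95
ee_pos: [0.5618, 0.0034, 0.239]
orientation: [-179.9, -0.3, 50.4]
ft_force: [-3.1, 8.3, 5.1]
grip_width: 0.2
finger_force: 58.8
```

Yaw is 50.4°, as wanted. Next I open, rise and look.

Emit:
apply_moves([
  [[0, 0, 0, 0, 0, 0], [0, 0, 0, 0, 0, 0], [0, 0, 0, 0, 0, 0], [0, 0, 0, 0, 0, 0], [0, 0, 0, 0, 0, 0]],
], fingers=70)

```text
t: 6.45
ee_pos: [0.5616, 0.0006, 0.2365]
orientation: [180.0, 0.0, 50.3]
ft_force: [-0.1, -0.8, -0.4]
grip_width: 0.821
finger_force: 0.0
```

Emit:
apply_moves([
  [[0, 0, -0.6, 0, 0, 0], [0, 0, -0.9, 0, 0, 0], [0, 0, -0.9, 0, 0, 0], [0, 0, -0.9, 0, 0, 0], [0, 0, -0.6, 0, 0, 0]],
])

```text
t: 6.95
ee_pos: [0.5621, 0.0007, 0.3172]
orientation: [179.9, -0.1, 50.3]
ft_force: [0.6, -0.6, -0.2]
grip_width: 0.82
finger_force: 0.0
```

```bash
python3 - <<'E'
from rig import bot, optics
import cv2,pickle
w=optics.read_camera("wrist"); cv2.imwrite("pics/w2.png",w["img"]); pickle.dump(w,open("w2.pkl","wb"))
E
```

```text
(no output)
```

View pics/w2.png

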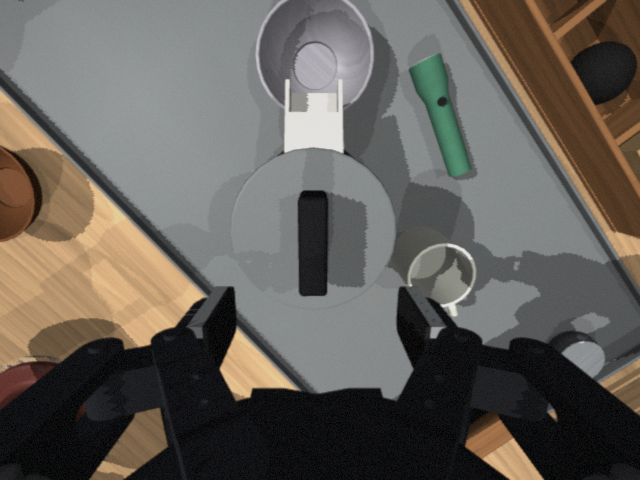

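The chute axis is at column 314 and points straight at the bowl centre (column 315). The bowl hasn't moved and the gripper is clear, so I'm handing in.

```bash
python3 -c "
from rig import bot
print(bot.sign_off())"
```

```text
the job is handed in; nothing more can be done
None
```

I turned the hopper about 44° anticlockwise, and the last wrist view shows the chute lined up with the middle of the steel bowl, the bowl where it was, and the gripper clear; the job is handed in at about 7 s of the 29 s allowed, and the sign-off returned no verdict.

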